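Slide a parts carton home in the free stock lane

TASK

Restock the two-lane slide on the bench: push the carton that stands on its loading apron across to the free lane and down between the guide rails, until the sprung catch in the lane floor has come up again behind it. Only push it: do not pinch it, lift it or tip it up. Neither the carton nor the gripper may touch any guide rail, as the print scuffs, and the carton already parked in the other lane and the other loose things stay where they are.

Things in the scene. Friction and masses are not known exactly. Their poses are not given: they have to be found in the camera images.
- stock_slide: Fixed two-lane stock slide, 376 x 222 mm. Origin: bench level, midway between the lane mouths; x from the mouths to the end stops, y left, z up. Its loading apron is a flat sheet, top at z = 24 mm, x -166 to -1, y -111 to 111 mm, no raised edge. The lanes run from x = 0 to 205 mm, centre lines at y = +52 and -52 mm; which one is free changes.
- lane: The free lane, fixed. Origin: middle of its mouth on its running surface (0.5 mm below the apron's top); x down the lane, y left, z up. 84 mm clear between the rails (inner faces y = +-42 mm). The end stop's rubber face is at x = 192 mm, 44 mm high. The upright end of the raised catch is at x = 75 mm: the bay between catch and stop is 117 mm long for the 110 mm carton.
- lane_guides: The free lane's two aluminium guide rails, one body, fixed; same origin and axes as the lane. 3 mm sheet with a 6 mm bead along the top, x = 5 to 192 mm, 3 to 36 mm above the running surface; inner faces at y = +-42 mm, flared outward by about 4 mm over the first 20 mm.
- lane_catch (a joint): Sprung tongue, 14 mm wide, in the middle of the free lane's floor; it pivots at x = 30 mm and ramps up to its upright end at x = 75 mm, 8 mm high. 0 rad: up, held by its spring; 0.18 rad: flush with the floor. A carton pushed down the lane rides it down (about 1 N); it snaps up once the carton's near end has passed x = 75 mm.
- next_lane_guides: The same pair of guide rails on the other, occupied lane; origin in the middle of that lane's mouth, same axes and sizes.
- carton: The carton to push: a closed white and blue printed cardboard box, 110 x 66 x 62 mm, about 0.4 kg, loose, on the apron, up to 0.35 rad askew. Origin: centre of its underside; x along the 110 mm length, y along the 66 mm width, z up.
- parked_carton: Smaller printed carton, 100 x 56 x 46 mm, loose, already parked between catch and stop of the other lane. Origin: centre of its underside, x along its length.
- spray_a: Aerosol can, 54 mm across, 180 mm high, standing on the bench beyond the slide. Bystander. Origin: centre of its underside.
- bench_filter: Oil filter, 67 mm across, 92 mm high, standing by the drawer cabinet. Bystander. Origin: centre of its underside.
- pliers: Pliers lying on the bench, 189 x 56 x 14 mm. Bystander. Origin: centre of its underside.
- loose_plug: Spark plug lying on the bench, 64 x 21 x 18 mm. Bystander. Origin: centre of its underside.

How it is judged:
On the way:
1. the carton, between the rails of the free lane, rides the catch down (value of joint lane_catch above 0.12 rad and x of carton in the frame of lane above 0.03 m and y of carton in the frame of lane between -0.012 and 0.012 m), for 0.1 s.
At the end, for the whole second after the job is handed in: The carton lies flat and at rest in the free lane between its rails (its centre within 10 mm of the lane's centre line), wholly between the end stop and the catch, and the catch is up again behind it (within 0.05 rad of fully up) (x of carton in the frame of lane between 0.127 and 0.141 m and y of carton in the frame of lane between -0.01 and 0.01 m and z of carton in the frame of lane below 0.004 m and angle between carton's own z axis and vertical below 0.05 rad and angle between the x axis of carton and the x axis of lane, either way round below 0.2 rad and value of joint lane_catch below 0.05 rad and linear speed of carton below 0.01 m/s); the robot touches nothing.
It fails at once if a guide rail of either lane is touched by anything (over 0.1 N) (contact force between any of lane_guides, next_lane_guides and anything else above 0.1 N).
It fails at once if the carton is lifted more than 10 mm off the slide, or tipped by more than 0.15 rad (z of carton in the frame of stock_slide above 0.034 m or angle between carton's own z axis and vertical above 0.15 rad).
It fails at once if the carton leaves the slide (z of carton in the frame of stock_slide below 0.018 m).
It fails at once if the carton is taken between the fingers (the TCP over its footprint, with the fingertips well below its top) (x of the grasp point in the frame of carton between -0.056 and 0.056 m and y of the grasp point in the frame of carton between -0.035 and 0.035 m and z of the grasp point in the frame of carton below 0.072 m).
It fails at once if the parked carton or another loose thing is moved by more than 10 mm (distance of any of parked_carton, spray_a, bench_filter, pliers, loose_plug from where it was at the start of the episode above 0.01 m).
It also fails if it takes over 51 s, if anything falls off the work surface, if the arm or the gripper's body presses on something with over 40 N, if the wrist force passes 120 N, or if a joint passes its speed limit or range.

ROBOT

A 7-joint arm with a two-finger parallel gripper is mounted at the origin on a cart in front of the work surface, level with it; the furniture and walls round the work are solid. World frame = base frame: x ahead of the robot, y to its left, z up, the work surface at z = 0. Lengths are in m, angles in rad, forces in N, time in s.
With the tool pointing down it reaches from about 0.425 to 0.925 m from the base axis. Payload 6.8 kg.
Tool frame: the origin (TCP) lies between the finger pads, 19 mm behind the fingertips; this is the grasp point; z points along the fingers, y is the line along which they close (so a half turn about z gives the same grasp; the last joint's range is limited). The gripper opens to 85 mm and grips with 20 to 120 N. Pads are 22 mm wide; open, the fingers measure 114 mm over their backs; the gripper's body (76 mm by 85 mm) begins 54 mm behind the grasp point. The pads swing forward as they close: fully open they stand 13 mm farther back than shut.
Start: joints at [1.031, 0.477, 0.022, 1.555, -0.011, 1.109, -0.083], TCP at [0.283, -0.613, 0.25] pointing down, gripper open.
Joint ranges: [-2.96, 2.96], [-0.34, 2.1], [-1.41, 1.46], [0.24, 2.44], [-1.37, 4.51], [0.17, 1.92], [-2.96, 2.96]. Speed limits (rad/s): [2.39, 2.39, 3.14, 3.14, 3.14, 3.14, 3.14].

INTERFACE

Orientations are given as a unit quaternion [w, x, y, z].
In Python, from station import bot gives the robot as it stands.
- The arm moves only by the tool jog_arm, never from a script. Its argument "deltas" is a list of rows, each a list of 7 numbers: the shift along the world's x, y, z in m, then the turn, a rotation vector about the world's x, y, z in rad, then the opening, from 0 (shut) to 1 (fully open). In form: [[x, y, z, rx, ry, rz, grip], ...]. A call has 1 to 10 rows; each row shifts and turns the commanded pose from where the row before left it; what a row does not reach is not made up. A row lasts 1/10 s, in which the tool goes at most 50 mm and 8.59 degrees, less where a joint would pass 70% of its speed; a pose out of reach is approached as far as the arm can. A call with a gripper value outside its range is refused whole. The fingers move at their own pace and stop on an object; "newtons" is the grip in N (left out, the last holds). Time passes only in rows, so rows that do not move let the fingers close. It gives the time, the measured TCP pose, the force, the opening and the grip force at its end, in the units of the state.
- bot.get_obs(): the state, without advancing time (a new reading comes with each control period).
- bot.read_camera(name): name is "scene" or "top" or "wrist"; returns a dict with "img" (480x640x3 uint8, red, green, blue), "K" (3x3 intrinsics, pixels), "eye" and "attitude" of the camera in the world. Camera axes: x right, y down, z forward; pixel columns grow to the right and rows downward; lengths in m; the calibration is good to about 2 mm. A picture is of the moment at which its call begins. There is no depth.
- bot.hand_in(): hands the job in; it is judged then, once.
The state is a dict: "t": time; "q": joint angles; "joint_vel": joint speeds; "joint_torque": joint torques, N m; "eef_pos": TCP position; "tool_rot": TCP orientation; "contact_force": force on the tool from outside, world axes, zero at the start; "torque": the same for the moment, N m; "gripper_width": opening from 0.0 (shut) to 1.0 (fully open); "grasp_force": force on a finger pad.
Only numpy, scipy, OpenCV 4.12 (cv2) and the standard library are available. Lean on these libraries where they do the work, as an engineer would, in place of code of your own. Each camera call takes 0.05 s, during which the arm holds its last target. There are 200 camera calls.

## Working session

There is one attempt and no reset: what is moved stays moved. The work goes in short steps, Python scripts to look and compute and a tool call to move; the robot and the scene stay as the last step left them, time stands still between calls to the robot, and variables do not carry over. Pictures are saved under pics/ and viewed, at most 10 in all, crops included, and the job is handed in when it is done.

Besides the shell and the picture viewer there is one more tool, called by a JSON object that holds its "fn" and its "kwargs". jog_arm: Moves the arm, as the interface text tells. Its arguments: {"type":"object","properties":{"deltas":{"type":"array"},"newtons":{"type":"number"}},"required":["deltas"]}

```bash
mkdir -p pics; cat > h.py <<'E'
import numpy as np, cv2
from station import bot
from scipy.spatial.transform import Rotation as R
def rot(a):
    a=np.array(a,float)
    return a if a.shape==(3,3) else R.from_quat(np.r_[a[1:],a[0]]).as_matrix()
def ray(c,uv,z):
    d=rot(c["attitude"])@np.linalg.inv(c["K"])@np.array([uv[0],uv[1],1.]);e=np.array(c["eye"])
    return e+d*(z-e[2])/d[2]
def proj(c,p):
    q=c["K"]@(rot(c["attitude"]).T@(np.array(p)-c["eye"]));return q[:2]/q[2]
def save(n,c): cv2.imwrite(f"pics/{n}.png",c["img"][:,:,::-1])
E
python3 - <<'E'
from h import *
import pickle
D={}
for n in("scene","top"):
    c=bot.read_camera(n);save(n+"0",c);D[n]=c;print(n,np.round(c["K"],1).tolist(),c["eye"],c["attitude"])
pickle.dump(D,open("d0.pkl","wb"))
print(bot.get_obs())
E
```

```text
scene [[546.5, 0.0, 326.4], [0.0, 546.5, 239.2], [0.0, 0.0, 1.0]] [-0.2092559  -1.14953319  0.67001002] [-0.48356472  0.81104753 -0.27709362  0.17772502]
top [[436.5, 0.0, 312.3], [0.0, 436.5, 243.5], [0.0, 0.0, 1.0]] [ 0.43704485 -0.19614062  1.15615068] [ 0.02250501 -0.70180909  0.71129444 -0.03190225]
{'t': 0.1, 'q': array([ 1.03088776,  0.47773544,  0.0223741 ,  1.55635798, -0.01149759,
        1.10929606, -0.08312013]), 'joint_vel': array([-8.85451388e-04, -1.70289471e-03, -3.60307567e-04, -3.22631728e-03,
        5.69985419e-05, -1.36463418e-03,  3.73594628e-04]), 'joint_torque': array([ 4.69810126e-03, -5.97766757e+01,  1.61387902e+00, -2.81958014e+01,
        1.28332412e-02,  5.04709882e-03,  4.28292230e-05]), 'eef_pos': array([ 0.28225882, -0.61259482,  0.24910918]), 'tool_rot': array([-7.97077668e-04,  9.76785622e-01,  2.14217537e-01, -2.45740549e-04]), 'contact_force': array([-0.20414151, -0.64535126, -0.13593874]), 'torque': array([-0.01362343, -0.01928016,  0.00546626]), 'grasp_force': 0.0, 'gripper_width': 0.9990232476946338}
```

View pics/top0.png

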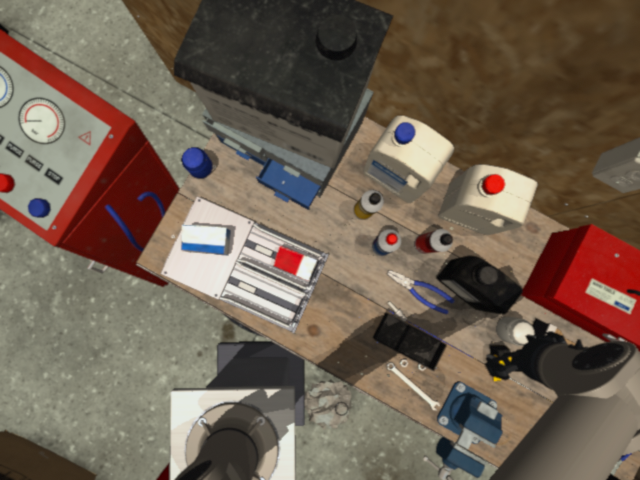

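View pics/scene0.png

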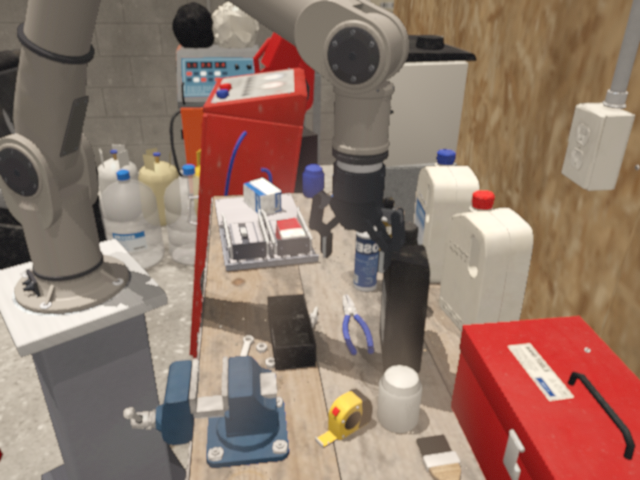

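The top view shows the apron at about px (165-240, 200-290) with the white and blue carton at (205,238). The parked red and white carton is in the far lane at (293,262), and the near lane (265,295) is free. I'll enlarge this area.

```bash
python3 - <<'E'
from h import *
import pickle
D=pickle.load(open("d0.pkl","rb"))
c=D["top"];im=c["img"][185:345,140:340,::-1]
cv2.imwrite("pics/topc.png",cv2.resize(im,None,fx=3.7,fy=3.7,interpolation=cv2.INTER_CUBIC))
for uv in [(192,198),(163,272),(328,255),(296,328),(205,238)]: print(uv,ray(c,uv,.024).round(3))
c=D["scene"];im=c["img"][170:280,200:330,::-1]
cv2.imwrite("pics/scec.png",cv2.resize(im,None,fx=5,fy=5,interpolation=cv2.INTER_CUBIC))
E
```

```text
(192, 198) [0.648 0.101 0.024]
(163, 272) [0.455 0.174 0.024]
(328, 255) [ 0.494 -0.252  0.024]
(296, 328) [ 0.308 -0.167  0.024]
(205, 238) [0.542 0.067 0.024]
```

View pics/topc.png

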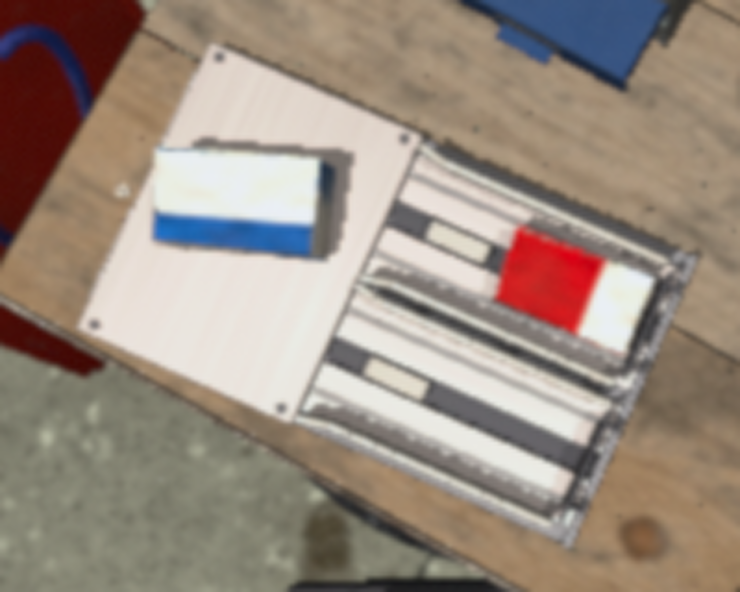

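View pics/scec.png

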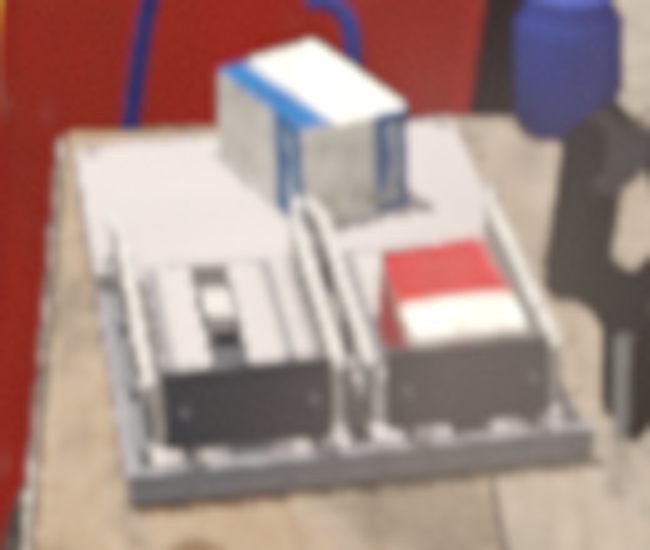

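The crops confirm it. The free lane is the one nearer the robot (y = -52), with its catch up at crop (397,378). The carton's top corners are roughly at crop (157,150), (325,157), (312,250) and (155,240). Next I'll fit the slide and carton frames.

```bash
cat >> h.py <<'E'
def rigid(S,W):
    S=np.array(S)[:,:2];W=np.array(W)[:,:2];a=S-S.mean(0);b=W-W.mean(0)
    th=np.arctan2((a[:,0]*b[:,1]-a[:,1]*b[:,0]).sum(),(a*b).sum())
    Q=np.array([[np.cos(th),-np.sin(th)],[np.sin(th),np.cos(th)]]);t=W.mean(0)-Q@S.mean(0)
    return th,Q,t,(S@Q.T+t-W)
def tri(c1,u1,c2,u2):
    A=[];b=[]
    for c,u in((c1,u1),(c2,u2)):
        d=rot(c["attitude"])@np.linalg.inv(c["K"])@np.array([*u,1.]);d/=np.linalg.norm(d);M=np.eye(3)-np.outer(d,d)
        A.append(M);b.append(M@np.array(c["eye"]))
    return np.linalg.lstsq(np.vstack(A),np.hstack(b),rcond=None)[0]
E
python3 - <<'E'
from h import *
import pickle
D=pickle.load(open("d0.pkl","rb"));c=D["top"];s=D["scene"]
T=lambda p:(p[0]/3.7+140-.4,p[1]/3.7+185-.4)
Sc=lambda p:(p[0]/5+200-.4,p[1]/5+170-.4)
cr=[(213,45),(420,140),(80,327),(297,420)]
S=[(-.166,.111),(-.001,.111),(-.166,-.111),(-.001,-.111)]
W=[ray(c,T(p),.024) for p in cr]
th,Q,t,res=rigid(S,W);print("slide",th,t,"res mm",(res*1000).round(1).tolist())
k=[(157,150),(325,157),(312,250),(155,240)]
C=np.array([ray(c,T(p),.086)[:2] for p in k]);print("carton corners slide mm",((C-t)@Q*1000).round(0).tolist())
ctr=C.mean(0);d=(C[1]+C[2]-C[0]-C[3]);print("centre world",ctr,"slide",(ctr-t)@Q,"yaw rel",np.arctan2(d[1],d[0])-th, "sides",np.linalg.norm(np.diff(C,axis=0),axis=1))
print("heights: carton top corner",tri(c,T((325,157)),s,Sc((407,105))), "apron corner",tri(c,T((80,327)),s,Sc((72,135))))
print("R cabinet pts z=.0",[ray(c,u,0).round(3).tolist() for u in((178,185),(140,262))])
E
```

```text
slide -1.996743489105811 [ 0.48335356 -0.01716737] res mm [[2.4, 0.6], [3.6, -3.8], [-2.2, 1.3], [-3.8, 1.9]]
carton corners slide mm [[-150.0, 26.0], [-46.0, 66.0], [-28.0, 7.0], [-126.0, -29.0]]
centre world [0.53534922 0.05526256] slide [-0.0874419   0.01742288] yaw rel 0.36064715533432334 sides [0.11149431 0.06240755 0.10389633]
heights: carton top corner [ 0.56117274 -0.00148399  0.08528507] apron corner [0.45025145 0.17763085 0.03200452]
R cabinet pts z=.0 [[0.688, 0.145, 0.0], [0.483, 0.243, 0.0]]
```

{"fn": "jog_arm", "kwargs": {"deltas": [[0,0.01,0.03,0,0,0,1],[0.015,0.045,0.02,0,0,-0.1,1],[0.018,0.046,0.01,0,0,-0.1,1],[0.018,0.046,0.01,0,0,-0.1,1],[0.018,0.046,0.01,0,0,-0.1,1],[0.018,0.046,0,0,0,-0.1,1],[0.018,0.046,0,0,0,-0.1,1],[0.018,0.046,0,0,0,-0.1,1],[0.018,0.046,0,0,0,-0.1,1],[0.018,0.046,0,0,0,-0.06,1]]}}

```text
t: 1.1
eef_pos: [0.4407, -0.1904, 0.3291]
tool_rot: [0.0, 0.977, -0.214, -0.0]
contact_force: [0.8, -1.1, -0.6]
gripper_width: 1.0
grasp_force: 0.0
```

{"fn": "jog_arm", "kwargs": {"deltas": [[0.018,0.046,0,0,0,0,1],[0.018,0.046,0,0,0,0,1],[0.018,0.03,0,0,0,0,1],[0,0.02,0,0,0,0,1],[0,0,0,0,0,0,1]]}}

```text
t: 1.6
eef_pos: [0.4947, -0.0469, 0.3288]
tool_rot: [-0.0, 0.978, -0.21, -0.0]
contact_force: [0.1, -0.9, -0.1]
gripper_width: 1.002
grasp_force: 0.0
```

```bash
python3 - <<'E'
from h import *
import pickle
c=bot.read_camera("wrist");save("w1",c);o=bot.get_obs();pickle.dump(c,open("w1.pkl","wb"))
print(o["t"],o["eef_pos"],o["tool_rot"],o["q"].round(2),c["eye"],rot(c["attitude"]).round(3).tolist(),c["K"][0])
print(rot(o["tool_rot"]).round(3).tolist())
E
```

```text
1.65 [ 0.49444833 -0.04940175  0.32883971] [ 9.72960307e-05  9.77475999e-01 -2.11046178e-01 -4.14748613e-04] [ 0.23  0.13 -0.28  1.85  0.04  1.17 -2.06] [ 0.56672253 -0.07914828  0.45301156] [[-0.409, -0.868, -0.281], [-0.913, 0.389, 0.127], [-0.001, 0.308, -0.951]] [361.37752236   0.         315.58682348]
[[0.911, -0.413, -0.001], [-0.413, -0.911, -0.0], [-0.001, 0.0, -1.0]]
```

View pics/w1.png

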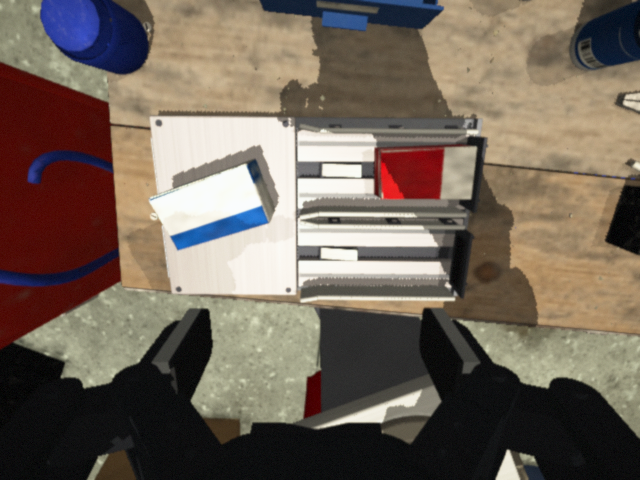

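Wrist view: the apron corners are at about (151,116), (297,118), (174,294) and (297,293), and the carton's top spans (149,197) to (270,215). I'll enlarge it for exact corners.

```bash
python3 - <<'E'
from h import *
import pickle
c=pickle.load(open("w1.pkl","rb"))
cv2.imwrite("pics/w1c.png",cv2.resize(c["img"][105:305,140:340,::-1],None,fx=3,fy=3,interpolation=cv2.INTER_CUBIC))
E
```

```text
(no output)
```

View pics/w1c.png

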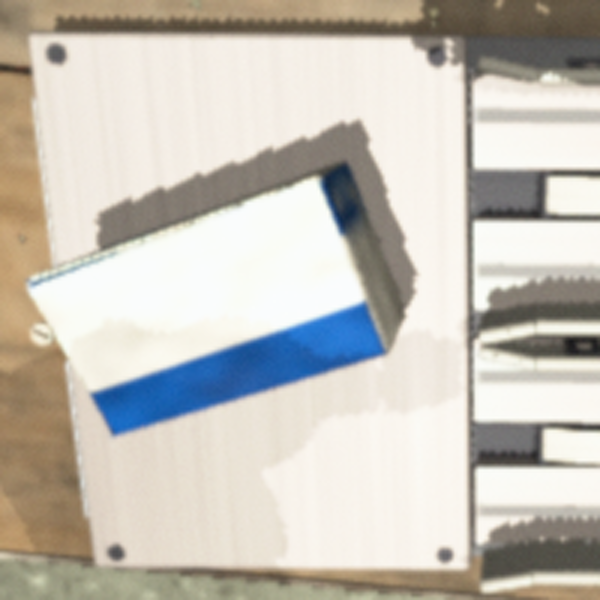

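The crop shows apron corners at (30,34), (466,38), (97,566) and (468,568), and carton top corners at (30,285), (322,178), (386,353) and (112,436).

```bash
python3 - <<'E'
from h import *
import pickle
c=pickle.load(open("w1.pkl","rb"));o=pickle.load(open("d0.pkl","rb"))["top"]
P=lambda p:(p[0]/3+140-.33,p[1]/3+105-.33)
T=lambda p:(p[0]/3.7+140-.4,p[1]/3.7+185-.4)
S=[(-.166,.111),(-.001,.111),(-.166,-.111),(-.001,-.111)]
W=[ray(c,P(p),.024) for p in [(30,34),(466,38),(97,566),(468,568)]]
th,Q,t,res=rigid(S,W);print("slide",th,t,"res",(res*1000).round(1).tolist())
print("tri z apron",[tri(c,P(a),o,T(b)).round(3).tolist() for a,b in(((30,34),(213,45)),((97,566),(80,327)),((468,568),(297,420)))])
C=np.array([ray(c,P(p),.086)[:2] for p in [(30,285),(322,178),(386,353),(112,436)]])
print("tri z carton",[tri(c,P(a),o,T(b)).round(3).tolist() for a,b in(((30,285),(157,150)),((322,178),(325,157)),((386,353),(312,250)))])
L=(C-t)@Q;d=L[1]+L[2]-L[0]-L[3]
print("carton slide",L.mean(0),np.arctan2(d[1],d[0]),"sides",np.linalg.norm(np.diff(L,axis=0),axis=1),(L*1000).round().tolist())
for uv in [(475,345),(482,548)]: print("rail mouths at z .06",((ray(c,P(uv),.06)[:2]-t)@Q*1000).round(1))
pickle.dump((th,Q,t),open("sl.pkl","wb"))
E
```

```text
slide -2.0015762815231253 [ 0.48216094 -0.0163232 ] res [[1.7, 0.4], [0.8, -1.2], [-0.3, 1.7], [-2.2, -0.8]]
tri z apron [[0.65, 0.087, 0.026], [0.453, 0.176, 0.029], [0.387, 0.028, 0.032]]
tri z carton [[0.569, 0.11, 0.082], [0.56, -0.006, 0.109], [0.5, 0.003, 0.101]]
carton slide [-0.08727196  0.01694832] 0.32966418614214066 sides [0.10856821 0.06314258 0.10425338] [[-149.0, 27.0], [-47.0, 64.0], [-27.0, 4.0], [-127.0, -28.0]]
rail mouths at z .06 [2.7 0.5]
rail mouths at z .06 [  5.  -82.7]
```

```bash
python3 - <<'E'
from h import *
import pickle
c=pickle.load(open("w1.pkl","rb"));o=pickle.load(open("d0.pkl","rb"))["top"];th,Q,t=pickle.load(open("sl.pkl","rb"))
T=lambda p:(p[0]/3.7+140-.4,p[1]/3.7+185-.4)
for n,a,b in(("lip L",(322,27),(500,33)),("lip R",(367,29),(548,62)),("drawer R",(441,21),(627,88))):
    X=tri(c,a,o,T(b));print(n,X.round(3),((X[:2]-t)@Q).round(3))
for z in(0,.1): print("filter?",((ray(o,(197,163),z)[:2]-t)@Q).round(3))
for z in(0,.1,.2): print("red box edge (wrist)",[((ray(c,u,z)[:2]-t)@Q).round(3).tolist() for u in((108,103),(120,288))])
E
```

```text
lip L [ 0.644 -0.119  0.076] [0.026 0.19 ]
lip R [ 0.621 -0.152  0.098] [0.065 0.183]
drawer R [ 0.599 -0.204  0.122] [0.121 0.184]
filter? [-0.211  0.194]
filter? [-0.177  0.18 ]
red box edge (wrist) [[-0.222, 0.124], [-0.246, -0.115]]
red box edge (wrist) [[-0.168, 0.119], [-0.187, -0.066]]
red box edge (wrist) [[-0.115, 0.115], [-0.128, -0.018]]
```

{"fn": "jog_arm", "kwargs": {"deltas": [[0,0,0,0,0,0.145,0.6],[0,0,0,0,0,0.145,0.6],[0,0,0,0,0,0.145,0.6],[0,0,0,0,0,0.145,0.6],[0,0,0,0,0,0.145,0.6],[0,0,0,0,0,0.145,0.6],[0,0,0,0,0,0.145,0.6],[0,0,0,0,0,0.145,0.6],[0,0,0,0,0,0.145,0.6],[0,0,0,0,0,0.145,0.6]]}}

```text
t: 2.65
eef_pos: [0.4941, -0.0527, 0.329]
tool_rot: [0.0, 0.872, 0.49, -0.0]
contact_force: [-0.4, -0.4, -0.5]
gripper_width: 0.603
grasp_force: 0.0
```

{"fn": "jog_arm", "kwargs": {"deltas": [[0.012,0.007,0,0,0,0.145,0.6],[0.012,0.007,0,0,0,0.145,0.6],[0.012,0.007,0,0,0,0.145,0.6],[0.012,0.007,0,0,0,0.145,0.6],[0.012,0.007,0,0,0,0.145,0.6],[0.012,0.007,0,0,0,0.145,0.6],[0.012,0.007,0,0,0,0.145,0.6],[0.012,0.007,0,0,0,0.145,0.6],[0.012,0.007,0,0,0,0.145,0.6],[0.012,0.007,0,0,0,0.145,0.6]]}}

```text
t: 3.65
eef_pos: [0.615, 0.0171, 0.3287]
tool_rot: [-0.0, 0.327, 0.945, -0.001]
contact_force: [-0.1, -0.0, 0.9]
gripper_width: 0.599
grasp_force: 0.0
```

{"fn": "jog_arm", "kwargs": {"deltas": [[0,0,-0.02,0,0,0.12,0.6],[0,0,-0.02,0,0,0.12,0.6],[0,0,-0.02,0,0,0,0.6],[0,0,0,0,0,0,0.6]]}}

```text
t: 4.05
eef_pos: [0.6129, 0.0165, 0.2659]
tool_rot: [-0.003, 0.215, 0.977, -0.001]
contact_force: [-0.7, -1.1, -0.7]
gripper_width: 0.6
grasp_force: 0.0
```

```bash
cat >> h.py <<'E'
import pickle
def st():
    th,Q,t=pickle.load(open("sl.pkl","rb"));o=bot.get_obs();M=rot(o["tool_rot"])
    print("t",o["t"],"tcp slide mm",((o["eef_pos"][:2]-t)@Q*1000).round(1),"z",o["eef_pos"][2].round(4),"tool y rel slide x",(np.arctan2(M[1,1],M[0,1])-th).round(4),"down",M[:,2].round(3),"q",o["q"].round(2),"F",np.round(o["contact_force"],1),o["gripper_width"])
E
python3 - <<'E'
from h import *
st();c=bot.read_camera("wrist");save("w2",c)
E
```

```text
t 4.05 tcp slide mm [-84.4 105.1] z 0.2659 tool y rel slide x 3.1397 down [-0.006 -0.002 -1.   ] q [ 0.34  0.44 -0.63  1.65  0.28  1.15  0.78] F [-0.7 -1.1 -0.7] 0.5999919780242062
```

View pics/w2.png

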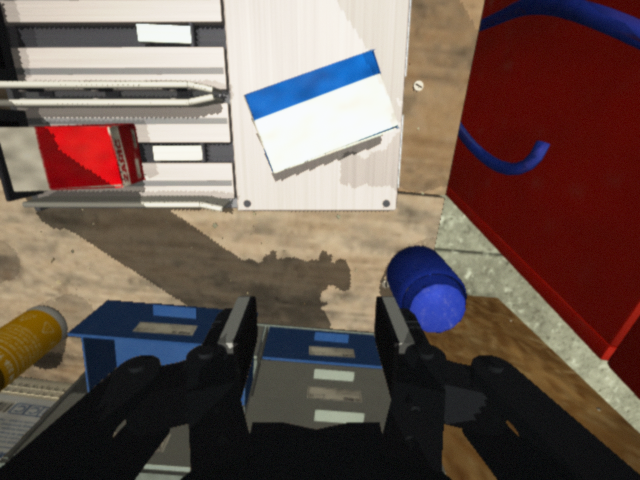

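The wrist view now has the camera toward the lanes. The carton is clear of the fingers. The filter (425,290) and drawers (320,345) lie behind the gripper with margin. I'll descend 10 mm nearer the carton.

{"fn": "jog_arm", "kwargs": {"deltas": [[-0.0045,0.002,-0.03,0,0,0,0.6],[-0.0045,0.002,-0.03,0,0,0,0.6],[0,0,-0.03,0,0,0,0.6],[0,0,-0.03,0,0,0,0.6],[0,0,-0.03,0,0,0,0.6],[0,0,-0.02,0,0,0,0.6],[0,0,-0.02,0,0,0,0.6],[0,0,-0.018,0,0,0,0.6],[0,0,0,0,0,0,0.6],[0,0,0,0,0,0,0.6]]}}

```text
t: 5.1
eef_pos: [0.6062, 0.0233, 0.0619]
tool_rot: [0.0, 0.213, 0.977, 0.0]
contact_force: [0.2, 0.0, 0.1]
gripper_width: 0.6
grasp_force: 0.0
```

```bash
python3 -c "
from h import *
st()"
```

```text
t 5.1 tcp slide mm [-87.9  96.2] z 0.0619 tool y rel slide x 3.1421 down [ 0.001 -0.    -1.   ] q [ 0.25  0.66 -0.53  1.83  0.46  0.78  0.62] F [0.2 0.  0.1] 0.5996785727085298
```

{"fn": "jog_arm", "kwargs": {"deltas": [[-0.0055,0.0025,-0.003,0,0,0,0.6],[-0.0055,0.0025,0,0,0,0,0.6],[-0.0055,0.0025,0,0,0,0,0.6],[-0.0055,0.0025,0,0,0,0,0.6],[-0.0055,0.0025,0,0,0,0,0.6],[-0.0055,0.0025,0,0,0,0,0.6],[-0.0055,0.0025,0,0,0,0,0.6],[-0.0055,0.0025,0,0,0,0,0.6],[-0.0055,0.0025,0,0,0,0,0.6],[-0.0055,0.0025,0,0,0,0,0.6]]}}

```text
t: 6.1
eef_pos: [0.551, 0.0488, 0.0586]
tool_rot: [0.001, 0.213, 0.977, 0.0]
contact_force: [5.0, -1.6, 4.3]
gripper_width: 0.604
grasp_force: 0.0
```

{"fn": "jog_arm", "kwargs": {"deltas": [[-0.0055,0.0025,0,0,0,0,0.6],[-0.0055,0.0025,0,0,0,0,0.6],[-0.0055,0.0025,0,0,0,0,0.6],[0,0,0,0,0,0,0.6]]}}

```text
t: 6.5
eef_pos: [0.5338, 0.0571, 0.0586]
tool_rot: [0.0, 0.213, 0.977, 0.0]
contact_force: [1.1, -1.6, 6.6]
gripper_width: 0.601
grasp_force: 0.0
```

```bash
python3 - <<'E'
from h import *
st();c=bot.read_camera("wrist");save("w3",c);pickle.dump(c,open("w3.pkl","wb"))
E
```

```text
t 6.5 tcp slide mm [-88.2  16.2] z 0.0586 tool y rel slide x 3.143 down [ 0.001  0.001 -1.   ] q [ 0.21  0.58 -0.55  2.    0.46  0.69  0.51] F [ 1.1 -1.6  6.6] 0.6007220865649925
```

View pics/w3.png

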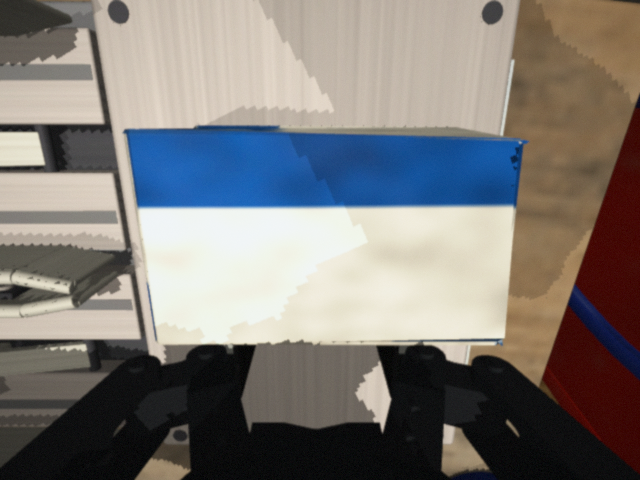

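The carton now sits square against the fingers, with top corners at about (127,130), (523,141), (504,342) and (160,345).

```bash
cat >> h.py <<'E'
def cart(c,px,z=.086):
    th,Q,t=pickle.load(open("sl.pkl","rb"));L=np.array([(ray(c,p,z)[:2]-t)@Q for p in px])
    m=L.mean(0);a=L[:2].mean(0)-L[2:].mean(0);e=(L[0]+L[3])-(L[1]+L[2])
    print("corners mm",(L*1000).round(1).tolist(),"centre",(m*1000).round(1),"yaw",np.arctan2(e[1],e[0]).round(3),"width",np.linalg.norm(a).round(4),"len",(np.linalg.norm(e)/2).round(4))
E
python3 - <<'E'
from h import *
c=pickle.load(open("w3.pkl","rb"))
cart(c,[(127,130),(523,141),(504,342),(160,345)])
th,Q,t=pickle.load(open("sl.pkl","rb"))
print("apron screws",[((ray(c,p,.024)[:2]-t)@Q*1000).round(1).tolist() for p in((119,12),(492,13))], "apron edge",((ray(c,(110,100),.024)[:2]-t)@Q*1000).round(1))
E
```

```text
corners mm [[-40.0, -61.0], [-142.0, -58.5], [-146.9, 1.7], [-40.1, 2.9]] centre [-92.2 -28.7] yaw -0.006 width 0.0621 len 0.1044
apron screws [[-12.9, -103.1], [-156.0, -103.2]] apron edge [ -4.  -71.6]
```

{"fn": "jog_arm", "kwargs": {"deltas": [[-0.0045,0.002,0,0,0,0,0.6],[-0.0045,0.002,0,0,0,0,0.6],[-0.0045,0.002,0,0,0,0,0.6],[-0.0045,0.002,0,0,0,0,0.6],[-0.0035,0.0017,0,0,0,0,0.6],[0,0,0,0,0,0,0.6],[0,0,0,0,0,0,0.6]]}}

```text
t: 7.25
eef_pos: [0.5126, 0.0666, 0.0586]
tool_rot: [0.0, 0.213, 0.977, 0.0]
contact_force: [2.0, -1.7, 7.2]
gripper_width: 0.598
grasp_force: 0.0
```

```bash
python3 - <<'E'
from h import *
st()
E
```

```text
t 7.25 tcp slide mm [-88.1  -6.9] z 0.0586 tool y rel slide x 3.1427 down [ 0.001  0.001 -1.   ] q [ 0.19  0.55 -0.55  2.04  0.46  0.66  0.48] F [ 2.  -1.7  7.2] 0.5981318362235188
```

{"fn": "jog_arm", "kwargs": {"deltas": [[0.009,-0.004,0,0,0,0,0.6],[0.01,-0.005,0,0,0,0,0.6],[0.01,-0.005,0.02,0,0,0,0.6],[0,0,0.04,0,0,0,0.6],[0,0,0.04,0,0,0,0.6],[0,0,0.04,0,0,0,0.6],[0,0,0.03,0,0,0,0.4],[0,0,0.03,0,0,0,0.4],[0,0,0,0,0,0,0.3],[0,0,0,0,0,0,0.3]]}}

```text
t: 8.25
eef_pos: [0.5413, 0.0517, 0.2579]
tool_rot: [-0.0, 0.213, 0.977, -0.0]
contact_force: [-0.4, 0.1, -1.5]
gripper_width: 0.301
grasp_force: 0.0
```

```bash
python3 - <<'E'
from h import *
st();c=bot.read_camera("wrist");save("w4",c);pickle.dump(c,open("w4.pkl","wb"))
w1=pickle.load(open("w1.pkl","rb"))["img"];w2=cv2.imread("pics/w2.png");
a=cv2.resize(w1[90:340,0:160,::-1],None,fx=1.2,fy=1.2)
b=w2[0:300,430:640]
d=c["img"][:,:,::-1]
H=480
pad=lambda i:cv2.copyMakeBorder(i,0,H-i.shape[0],0,0,cv2.BORDER_CONSTANT)
out=np.hstack([pad(np.ascontiguousarray(a)),pad(np.ascontiguousarray(b)),np.ascontiguousarray(d)])
out=np.ascontiguousarray(out)
print(a.shape,b.shape,out.shape)
s=800/out.shape[1];print(s)
cv2.imwrite("pics/comp.png",cv2.resize(out,None,fx=s,fy=s,interpolation=cv2.INTER_AREA))
E
```

```text
t 8.25 tcp slide mm [-86.5  25.3] z 0.2579 tool y rel slide x 3.1424 down [-0.001  0.    -1.   ] q [ 0.35  0.33 -0.68  1.83  0.23  1.07  0.72] F [-0.4  0.1 -1.5] 0.30106369711398084
(300, 192, 3) (300, 210, 3) (480, 1042, 3)
0.7677543186180422
```

View pics/comp.png

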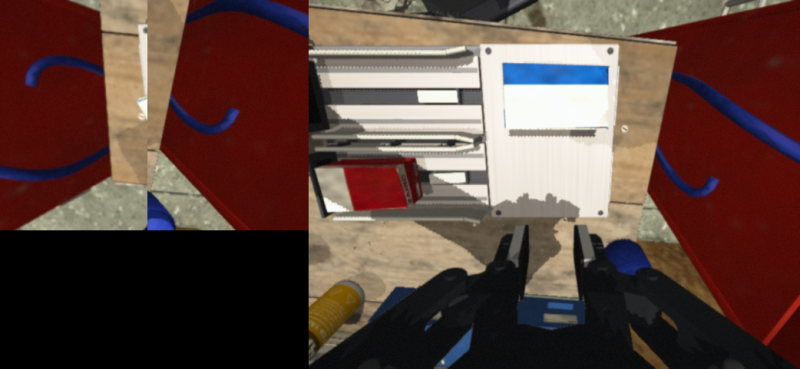

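The composite shows the carton square beside the free lane, with its blue strip at full-frame pixels of about (253,82) to (390,85). The hoses lie against the red box's vertical face beyond the bench edge. I'll measure both.

```bash
python3 - <<'E'
from h import *
c=pickle.load(open("w4.pkl","rb"));w1=pickle.load(open("w1.pkl","rb"));th,Q,t=pickle.load(open("sl.pkl","rb"))
sl=lambda X:((X[:2]-t)@Q*1000).round(1)
X=tri(w1,(36,179),c,(528,237));print("hook end",X.round(3),sl(X))
h=cv2.cvtColor(c["img"],cv2.COLOR_RGB2HSV)
m=cv2.inRange(h,(100,120,60),(125,255,255));m[:,:230]=0;m[:,410:]=0;m[180:]=0
k=max(cv2.findContours(m,0,2)[0],key=cv2.contourArea);hull=cv2.convexHull(k)
q=cv2.approxPolyDP(hull,6,True)[:,0];print("blue poly",q.tolist())
for p in q: print(p,sl(ray(c,p,.086)))
g=c["img"][:,320].astype(int).sum(1);print("col320",g[76:185].tolist())
gx=c["img"][135].astype(int).sum(1);print("row135",gx[230:270].tolist(),gx[375:410].tolist())
print("screws",[sl(ray(c,(x/.7677-402,y/.7677),.024)) for x,y in((490,52),(610,52),(488,211),(608,212))])
E
```

```text
hook end [0.639 0.22  0.065] [-280.    44.3]
blue poly [[253, 83], [388, 86], [389, 109], [255, 109]]
[253  83] [-39.3 -82.8]
[388  86] [-141.4  -80.9]
[389 109] [-143.2  -64.5]
[255 109] [-39.9 -64.3]
col320 [736, 736, 736, 736, 732, 710, 674, 552, 421, 369, 362, 362, 362, 354, 351, 353, 342, 340, 341, 337, 321, 320, 324, 315, 308, 321, 310, 314, 323, 328, 326, 332, 334, 415, 612, 727, 747, 749, 750, 751, 752, 753, 753, 755, 754, 754, 754, 754, 754, 754, 754, 754, 754, 755, 754, 754, 754, 755, 755, 755, 755, 755, 754, 754, 754, 754, 754, 756, 754, 755, 754, 755, 754, 754, 753, 752, 753, 754, 752, 753, 753, 755, 755, 756, 756, 755, 755, 752, 751, 741, 705, 690, 614, 470, 413, 402, 406, 403, 407, 410, 478, 640, 695, 714, 721, 722, 720, 720, 718]
row135 [720, 720, 720, 718, 724, 723, 724, 720, 718, 717, 716, 721, 723, 726, 728, 727, 727, 729, 733, 735, 733, 727, 721, 710, 686, 715, 745, 752, 752, 751, 751, 750, 750, 749, 749, 749, 748, 749, 748, 749] [747, 747, 748, 748, 748, 749, 749, 749, 749, 749, 750, 750, 750, 750, 746, 726, 701, 690, 687, 692, 687, 688, 683, 658, 649, 674, 535, 401, 378, 372, 378, 378, 377, 379, 382]
screws [array([ -15. , -101.6]), array([-156. , -101.8]), array([  1.1, 101. ]), array([-166.9,  102.2])]
```

```bash
python3 - <<'E'
from h import *
c=pickle.load(open("w4.pkl","rb"));print(c["eye"])
for z in (.086,.08): cart(c,[(253.5,82.5),(389,86),(390.5,167.5),(255.5,167)],z)
th,Q,t=pickle.load(open("sl.pkl","rb"));sl=lambda X:((X[:2]-t)@Q*1000).round(1).tolist()
h=c["img"];
f=lambda x,y:(x/.7677-402,y/.7677)
print("rail tips z.06 (flared ends)",[sl(ray(c,f(*p),.0565)) for p in((478,50),(482,142))])
print("apron corners",[sl(ray(c,f(*p),.024)) for p in((480,45),(619,44),(486,217),(607,217))])
E
```

```text
[0.46974616 0.08475762 0.38214789]
corners mm [[-39.7, -83.1], [-142.1, -80.9], [-147.2, -20.1], [-38.1, -20.3]] centre [-91.8 -51.1] yaw -0.012 width 0.0619 len 0.1058
corners mm [[-38.8, -83.7], [-143.2, -81.4], [-148.5, -19.4], [-37.2, -19.6]] centre [-91.9 -51.1] yaw -0.012 width 0.0631 len 0.1079
rail tips z.06 (flared ends) [[-8.8, -99.1], [-5.8, -0.9]]
apron corners [[-3.8, -109.0], [-165.9, -110.3], [4.5, 110.1], [-166.0, 109.8]]
```

Carton centre is at slide (-92,-51) mm with yaw about 0, lined up with the lane. Now I'll go behind it, turn the gripper 90°, and lean it slightly outward because the lane's end is near the minimum reach.

{"fn": "jog_arm", "kwargs": {"deltas": [[-0.0035,0.0108,0,0,0,0.1425,0.3],[-0.0035,0.0108,0,0,0,0.1425,0.3],[-0.0035,0.0108,0,0,0,0.1425,0.3],[-0.0035,0.0108,0,0,0,0.1425,0.3],[-0.0035,0.0108,0,0,0,0.1425,0.3],[-0.0035,0.0108,0,0,0,0.1425,0.3],[-0.0035,0.0108,0,0,0,0.1425,0.3],[-0.0035,0.0108,0,0,0,0.1425,0.3],[-0.0035,0.0108,0,0,0,0.1425,0.3],[-0.004,0.011,0,0,0,0.1425,0.3]]}}

```text
t: 9.3
eef_pos: [0.505, 0.1599, 0.2563]
tool_rot: [-0.002, -0.48, 0.877, 0.001]
contact_force: [-0.1, -0.4, -0.2]
gripper_width: 0.297
grasp_force: 0.0
```

{"fn": "jog_arm", "kwargs": {"deltas": [[0,0,0,0,0,0.145,0.3],[0,0,0,0.021,0.0455,0,0.3],[0,0,0,0.021,0.0455,0,0.3],[0,0,0,0.021,0.0455,0,0.3],[0,0,0,0.021,0.0455,0,0.3],[0,0,0,0,0,0,0.3],[0,0,0,0,0,0,0.3]]}}

```text
t: 10.0
eef_pos: [0.5055, 0.1599, 0.2569]
tool_rot: [-0.055, -0.537, 0.838, 0.085]
contact_force: [-0.3, 0.8, -0.5]
gripper_width: 0.301
grasp_force: 0.0
```

```bash
python3 - <<'E'
from h import *
st()
E
```

```text
t 10.0 tcp slide mm [-169.8  -52.4] z 0.2569 tool y rel slide x 4.7126 down [-0.183  0.083 -0.98 ] q [ 0.43  0.52 -1.05  1.74  0.29  1.25  2.02] F [-0.3  0.8 -0.5] 0.3010357182634498
```

{"fn": "jog_arm", "kwargs": {"deltas": [[0,0,-0.03,0,0,0,0.3],[0,0,-0.03,0,0,0,0.3],[0,0,-0.03,0,0,0,0.3],[0,0,-0.03,0,0,0,0.3],[0,0,-0.025,0,0,0,0.3],[0,0,-0.02,0,0,0,0.3],[0,0,-0.02,0,0,0,0.3],[0,0,-0.012,0,0,0,0.3],[0,0,0,0,0,0,0.3]]}}

```text
t: 10.9
eef_pos: [0.5048, 0.1598, 0.06]
tool_rot: [-0.055, -0.537, 0.837, 0.085]
contact_force: [-0.1, 0.1, 0.3]
gripper_width: 0.298
grasp_force: 0.0
```

```bash
python3 - <<'E'
from h import *
st()
E
```

```text
t 10.9 tcp slide mm [-169.5  -53. ] z 0.06 tool y rel slide x 4.7134 down [-0.183  0.082 -0.98 ] q [ 0.3   0.75 -0.88  1.89  0.51  0.92  1.9 ] F [-0.1  0.1  0.3] 0.29755566451585846
```

{"fn": "jog_arm", "kwargs": {"deltas": [[-0.0021,-0.0046,0,0,0,0,0.3],[-0.0021,-0.0046,0,0,0,0,0.3],[-0.0021,-0.0046,0,0,0,0,0.3],[-0.0021,-0.0046,0,0,0,0,0.3],[-0.0021,-0.0046,0,0,0,0,0.3],[-0.0021,-0.0046,0,0,0,0,0.3],[-0.0021,-0.0046,0,0,0,0,0.3],[-0.0021,-0.0046,0,0,0,0,0.3],[0,0,0,0,0,0,0.3]]}}

```text
t: 11.8
eef_pos: [0.4896, 0.1233, 0.0618]
tool_rot: [-0.053, -0.537, 0.838, 0.084]
contact_force: [1.8, 2.5, 3.9]
gripper_width: 0.298
grasp_force: 1.4
```

```bash
python3 - <<'E'
from h import *
st();c=bot.read_camera("wrist");save("w5",c);pickle.dump(c,open("w5.pkl","wb"))
h=cv2.cvtColor(c["img"],cv2.COLOR_RGB2HSV)
m=cv2.inRange(h,(100,120,60),(125,255,255));
th,Q,t=pickle.load(open("sl.pkl","rb"))
for k in cv2.findContours(m,0,2)[0]:
    if cv2.contourArea(k)<800: continue
    q=cv2.approxPolyDP(cv2.convexHull(k),6,True)[:,0]
    print([(p.tolist(),((ray(c,p,.086)[:2]-t)@Q*1000).round(1).tolist()) for p in q])
E
```

```text
t 11.8 tcp slide mm [-129.9  -51.6] z 0.0618 tool y rel slide x 4.7122 down [-0.18   0.084 -0.98 ] q [ 0.38  0.72 -0.89  1.94  0.51  0.9   1.94] F [1.8 2.5 3.9] 0.2984217650255103
[([476, 0], [-20.9, -88.9]), ([412, 317], [-112.0, -79.3]), ([365, 326], [-113.5, -63.1]), ([405, 1], [-22.2, -69.4])]
```

```bash
python3 - <<'E'
from h import *
c=pickle.load(open("w5.pkl","rb"));s=bot.read_camera("scene");o=bot.read_camera("top");pickle.dump((s,o),open("so5.pkl","wb"))
a=np.ascontiguousarray(c["img"][:,130:,::-1]); a=cv2.resize(a,(510,480))
b=cv2.resize(np.ascontiguousarray(s["img"][180:290,205:335,::-1]),(284,240),interpolation=cv2.INTER_CUBIC)
d=cv2.resize(np.ascontiguousarray(o["img"][195:335,150:316,::-1]),(284,240),interpolation=cv2.INTER_CUBIC)
cv2.imwrite("pics/comp5.png",np.hstack([a,np.vstack([b,d])]))
E
```

```text
(no output)
```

View pics/comp5.png

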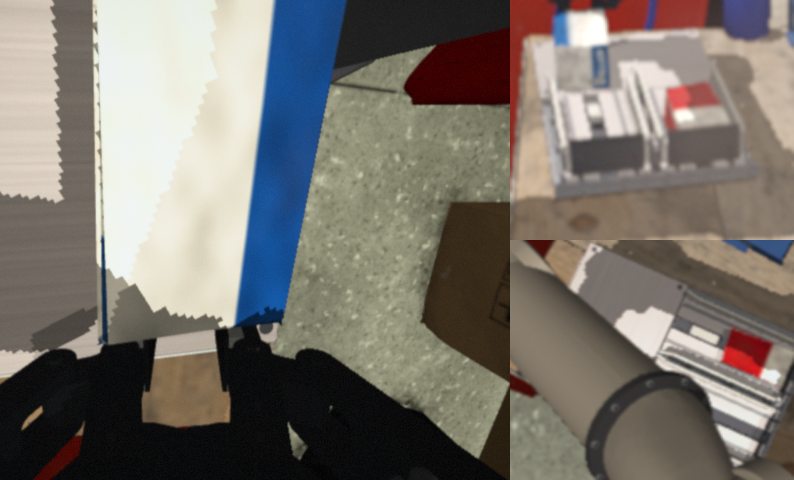

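The wrist view shows the carton flush on both fingers. Its left edge runs (226,5)-(234,340) and its right edge (476,0)-(413,315). The apron's rear edge is at (280,358)-(347,352). I'll compare these in slide axes.

```bash
python3 - <<'E'
from h import *
c=pickle.load(open("w5.pkl","rb"));th,Q,t=pickle.load(open("sl.pkl","rb"));sl=lambda X:((X[:2]-t)@Q*1000).round(1).tolist()
print(c["eye"])
for z in(.086,.080):print("left",sl(ray(c,(226,5),z)),sl(ray(c,(234,340),z)),"right",sl(ray(c,(476,0),z)),sl(ray(c,(413,315),z)))
print("apron rear",sl(ray(c,(280,358),.024)),sl(ray(c,(347,352),.024)))
s,o=pickle.load(open("so5.pkl","rb"))
g=lambda x,y:(205+(x-510)/284*130,180+y/240*110)
print("scene front top edge",sl(ray(s,g(556,46),.086)),sl(ray(s,g(608,46),.086)),"base",sl(ray(s,g(557,88),.024)),sl(ray(s,g(608,88),.024)))
E
```

```text
[0.47895473 0.04145495 0.18345694]
left [-25.4, -25.8] [-113.3, -21.7] right [-20.9, -88.9] [-111.3, -79.6]
left [-23.8, -25.7] [-117.2, -21.3] right [-19.0, -92.7] [-115.0, -82.8]
apron rear [-166.5, -40.6] [-167.9, -76.6]
scene front top edge [-3.6, -87.9] [8.3, -27.6] base [-17.3, -89.6] [-5.0, -28.8]
```

```bash
python3 - <<'E'
from h import *
s,o=pickle.load(open("so5.pkl","rb"));th,Q,t=pickle.load(open("sl.pkl","rb"));sl=lambda X:((X[:2]-t)@Q*1000).round(1)
g=cv2.cvtColor(s["img"],cv2.COLOR_RGB2GRAY).astype(float)
print(g[186:226,222:256:3].astype(int).tolist().__str__().replace("], [","\n"))
w=lambda p,z:np.round(proj(s,[*(Q@np.array(p)+t),z]),1)
print("pred top front for yaw0",w((-9,-19),.086),w((-9,-85),.086),"base",w((-9,-19),.024),w((-9,-85),.024)) if 0 else None
for y in(0,-.1): 
  R2=np.array([[np.cos(y),-np.sin(y)],[np.sin(y),np.cos(y)]])
  for z in(.086,.024): print("yaw",y,"z",z,[w(np.array([-.064,-.052])+R2@np.array(k),z).tolist() for k in((.055,.033),(.055,-.033))])
E
```

```text
[[71, 74, 84, 159, 203, 202, 215, 215, 192, 79, 73, 72
71, 90, 106, 181, 231, 231, 239, 246, 229, 91, 72, 73
70, 101, 116, 188, 239, 239, 247, 254, 254, 115, 74, 74
70, 108, 117, 189, 241, 240, 249, 255, 255, 138, 73, 73
70, 107, 117, 186, 240, 243, 250, 255, 255, 155, 72, 72
71, 102, 116, 182, 239, 246, 252, 255, 255, 170, 72, 71
70, 102, 115, 178, 240, 248, 254, 255, 255, 177, 72, 73
69, 102, 113, 174, 242, 247, 254, 255, 255, 179, 75, 82
72, 105, 113, 173, 244, 247, 254, 255, 255, 189, 101, 111
93, 110, 114, 173, 246, 250, 255, 255, 255, 206, 146, 153
131, 121, 116, 171, 246, 252, 255, 255, 255, 224, 184, 183
160, 134, 116, 169, 245, 250, 255, 255, 255, 235, 199, 187
180, 147, 119, 167, 245, 250, 255, 255, 254, 233, 187, 162
197, 158, 129, 163, 243, 249, 255, 250, 243, 214, 151, 139
209, 167, 151, 166, 231, 237, 247, 213, 194, 171, 134, 144
213, 178, 172, 173, 208, 210, 217, 151, 127, 123, 145, 152
212, 187, 180, 173, 185, 188, 192, 105, 113, 111, 153, 154
212, 188, 177, 164, 174, 182, 182, 101, 134, 113, 156, 156
213, 188, 170, 158, 164, 181, 178, 101, 142, 111, 155, 155
212, 190
[... 719 characters left out ...]
170, 156, 129, 137, 103, 156, 164
188, 217, 150, 162, 172, 173, 162, 129, 126, 99, 155, 163
186, 222, 150, 163, 165, 170, 169, 127, 111, 106, 155, 164
180, 224, 156, 160, 157, 163, 173, 148, 138, 140, 163, 178
169, 225, 183, 167, 162, 167, 186, 180, 183, 183, 177, 204
165, 226, 209, 193, 188, 185, 189, 189, 211, 213, 190, 222
171, 227, 217, 214, 214, 204, 166, 165, 222, 228, 201, 225
163, 228, 212, 216, 229, 216, 140, 140, 223, 232, 208, 223
143, 226, 203, 210, 234, 219, 134, 135, 218, 233, 214, 218]]
yaw 0 z 0.086 [[252.3, 198.2], [227.0, 200.2]]
yaw 0 z 0.024 [[253.3, 219.4], [228.5, 221.5]]
yaw -0.1 z 0.086 [[250.3, 198.8], [224.8, 199.8]]
yaw -0.1 z 0.024 [[251.4, 220.0], [226.4, 221.1]]
```

{"fn": "jog_arm", "kwargs": {"deltas": [[-0.0008,-0.0018,0,0,0,0.025,0.3],[-0.0008,-0.0018,0,0,0,0.025,0.3],[-0.0008,-0.0018,0,0,0,0,0.3],[0,0,0,0,0,0,0.3]]}}

```text
t: 12.35
eef_pos: [0.4869, 0.1189, 0.0616]
tool_rot: [-0.055, -0.558, 0.824, 0.084]
contact_force: [1.0, 3.4, 5.6]
gripper_width: 0.3
grasp_force: 2.5
```

```bash
cat >> h.py <<'E'
def edges(c,r0=15,r1=260):
    # long edges of the carton top in the wrist view: blue strip's outer side; white top against the grey floor at left
    th,Q,t=pickle.load(open("sl.pkl","rb"));h=cv2.cvtColor(c["img"],cv2.COLOR_RGB2HSV);m=cv2.inRange(h,(100,120,60),(125,255,255))
    g=cv2.cvtColor(c["img"],cv2.COLOR_RGB2GRAY).astype(float);out=[]
    B=[];L=[]
    for r in range(r0,r1,5):
        x=np.where(m[r,300:560]>0)[0]
        if len(x)>20: B.append((x.max()+300.5,r))
        d=np.diff(cv2.GaussianBlur(g[r:r+1],(5,1),0)[0])[190:270];L.append((190.5+d.argmax(),r))
    for P in(L,B):
        X=np.array([(ray(c,p,.086)[:2]-t)@Q*1000 for p in P])
        vx,vy,x0,y0=cv2.fitLine(X.astype(np.float32),cv2.DIST_HUBER,0,.01,.01).ravel();k=vy/vx
        out.append((k,y0+k*(-20-x0),y0+k*(-110-x0)))
    print("slope,y@-20,y@-110:",np.round(out,3).tolist(),"mid",np.round(np.mean(out,0),3))
E
python3 - <<'E'
from h import *
edges(pickle.load(open("w5.pkl","rb")))
st();c=bot.read_camera("wrist");save("w6",c);pickle.dump(c,open("w6.pkl","wb"));edges(c)
E
```

```text
slope,y@-20,y@-110: [[-0.05999999865889549, -25.28700065612793, -19.843000411987305], [-0.10400000214576721, -89.12799835205078, -79.78800201416016]] mid [ -0.082 -57.207 -49.816]
t 12.35 tcp slide mm [-124.8  -52.1] z 0.0616 tool y rel slide x 4.7635 down [-0.185  0.076 -0.98 ] q [ 0.39  0.73 -0.9   1.95  0.52  0.92  1.99] F [1.  3.4 5.6] 0.2997168458855891
slope,y@-20,y@-110: [[-0.039000000804662704, -22.841999053955078, -19.37299919128418], [-0.08500000089406967, -86.38200378417969, -78.73100280761719]] mid [ -0.062 -54.612 -49.052]
```

```bash
python3 - <<'E'
from h import *
th,Q,t=pickle.load(open("sl.pkl","rb"))
for n in("w5","w6"):
    c=pickle.load(open(n+".pkl","rb"));im=cv2.GaussianBlur(c["img"],(3,3),0).astype(float)
    s=im[:,:,2]/(im.sum(2)+1)  # blue share: white sheet vs brown wood
    P=[]
    for x in range(288,344,3):
        d=np.diff(s[338:385,x]);r=d.argmin();P.append((x,338.5+r,-d[r]))
    P=np.array(P);print(n,P[:,1].astype(int).tolist(),P[:,2].round(2).min())
    X=np.array([(ray(c,p[:2],.024)[:2]-t)@Q*1000 for p in P]);k=np.polyfit(X[:,1],X[:,0],1);print("x=k*y+b:",k.round(3),"=> slide yaw err",-k[0].round(3),X[:,1].round(0)[[0,-1]])
E
```

```text
w5 [358, 358, 357, 357, 357, 356, 356, 355, 355, 355, 354, 354, 354, 353, 353, 353, 352, 352, 352] 0.02
x=k*y+b: [ 5.00000e-03 -1.67194e+02] => slide yaw err -0.005 [-45. -74.]
w6 [366, 366, 366, 366, 365, 365, 365, 364, 364, 364, 364, 364, 363, 363, 363, 362, 362, 362, 362] 0.02
x=k*y+b: [  -0.    -167.578] => slide yaw err 0.0 [-47. -77.]
```

{"fn": "jog_arm", "kwargs": {"deltas": [[-0.0011,-0.0023,0,0,0,0,0.3],[-0.0011,-0.0023,0,0,0,0,0.3],[0,0,0,0,0,0,0.3]]}}

```text
t: 12.7
eef_pos: [0.4846, 0.1142, 0.0616]
tool_rot: [-0.055, -0.558, 0.824, 0.084]
contact_force: [0.7, 4.8, 5.3]
gripper_width: 0.299
grasp_force: 2.5
```

```bash
python3 - <<'E'
from h import *
st();c=bot.read_camera("wrist");save("w7",c);pickle.dump(c,open("w7.pkl","wb"));edges(c)
E
```

```text
t 12.7 tcp slide mm [-119.6  -52.3] z 0.0616 tool y rel slide x 4.7635 down [-0.185  0.076 -0.98 ] q [ 0.4   0.72 -0.9   1.95  0.52  0.91  1.99] F [0.7 4.8 5.3] 0.2985188688181349
slope,y@-20,y@-110: [[-0.014999999664723873, -20.81800079345703, -19.5], [-0.0560000017285347, -83.90899658203125, -78.83699798583984]] mid [-3.5000e-02 -5.2363e+01 -4.9169e+01]
```

{"fn": "jog_arm", "kwargs": {"deltas": [[-0.0011,-0.0023,0,0,0,0,0.3],[-0.0011,-0.0023,0,0,0,0,0.3],[0,0,0,0,0,0,0.3]]}}

```text
t: 13.05
eef_pos: [0.4827, 0.1094, 0.0616]
tool_rot: [-0.055, -0.558, 0.824, 0.083]
contact_force: [2.0, 4.9, 6.6]
gripper_width: 0.296
grasp_force: 1.8
```

```bash
python3 - <<'E'
from h import *
st();c=bot.read_camera("wrist");edges(c)
E
```

```text
t 13.05 tcp slide mm [-114.5  -52. ] z 0.0616 tool y rel slide x 4.7636 down [-0.184  0.076 -0.98 ] q [ 0.41  0.72 -0.9   1.96  0.52  0.91  2.  ] F [2.  4.9 6.6] 0.29633076172062933
slope,y@-20,y@-110: [[-0.00800000037997961, -20.03499984741211, -19.305999755859375], [-0.050999999046325684, -82.87999725341797, -78.3290023803711]] mid [-2.9000e-02 -5.1458e+01 -4.8817e+01]
```

{"fn": "jog_arm", "kwargs": {"deltas": [[-0.0011,-0.0023,0,0,0,0.015,0.3],[-0.0011,-0.0023,0,0,0,0.01,0.3],[-0.0011,-0.0023,0,0,0,0,0.3],[-0.0011,-0.0023,0,0,0,0,0.3],[0,0,0,0,0,0,0.3]]}}

```text
t: 13.6
eef_pos: [0.4783, 0.1002, 0.0616]
tool_rot: [-0.056, -0.568, 0.817, 0.083]
contact_force: [1.9, 5.5, 5.3]
gripper_width: 0.305
grasp_force: 1.8
```

```bash
python3 - <<'E'
from h import *
st();c=bot.read_camera("wrist");edges(c)
E
```

```text
t 13.6 tcp slide mm [-104.3  -52.1] z 0.0616 tool y rel slide x 4.7885 down [-0.186  0.071 -0.98 ] q [ 0.43  0.72 -0.91  1.97  0.52  0.91  2.03] F [1.9 5.5 5.3] 0.3049699862396511
slope,y@-20,y@-110: [[0.017000000923871994, -17.868000030517578, -19.424999237060547], [-0.026000000536441803, -80.31400299072266, -78.00900268554688]] mid [-4.0000e-03 -4.9091e+01 -4.8717e+01]
```

{"fn": "jog_arm", "kwargs": {"deltas": [[-0.0023,-0.0044,0,0,0,0,0.3],[-0.0023,-0.0044,0,0,0,0,0.3],[-0.0023,-0.0044,0,0,0,0,0.3],[-0.0023,-0.0044,0,0,0,0,0.3],[0,0,0,0,0,0,0.3]]}}

```text
t: 14.15
eef_pos: [0.4691, 0.082, 0.0615]
tool_rot: [-0.057, -0.568, 0.817, 0.082]
contact_force: [1.8, 3.8, 5.7]
gripper_width: 0.3
grasp_force: 1.1
```

```bash
python3 - <<'E'
from h import *
st();c=bot.read_camera("wrist");edges(c)
E
```

```text
t 14.15 tcp slide mm [-83.9 -52.9] z 0.0615 tool y rel slide x 4.7881 down [-0.186  0.07  -0.98 ] q [ 0.46  0.7  -0.91  2.    0.53  0.9   2.05] F [1.8 3.8 5.7] 0.29958904102727657
slope,y@-20,y@-110: [[0.020999999716877937, -18.964000701904297, -20.840999603271484], [-0.020999999716877937, -80.54900360107422, -78.66300201416016]] mid [ -0.    -49.757 -49.752]
```

{"fn": "jog_arm", "kwargs": {"deltas": [[-0.0023,-0.0044,0,0,0,0,0.3],[-0.0023,-0.0044,0,0,0,0,0.3],[-0.0023,-0.0044,0,0,0,0,0.3],[-0.0023,-0.0044,0,0,0,0,0.3],[-0.0022,-0.0045,0,0,0,0,0.3],[-0.0022,-0.0045,0,0,0,0,0.3],[-0.0021,-0.0045,0,0,0,0,0.3],[-0.0021,-0.0045,0,0,0,0,0.3],[0,0,0,0,0,0,0.3]]}}

```text
t: 15.1
eef_pos: [0.4514, 0.0466, 0.0616]
tool_rot: [-0.056, -0.568, 0.817, 0.082]
contact_force: [1.2, 3.0, 6.6]
gripper_width: 0.301
grasp_force: 1.6
```

```bash
python3 - <<'E'
from h import *
st();c=bot.read_camera("wrist");edges(c);save("w8",c);pickle.dump(c,open("w8.pkl","wb"))
E
```

```text
t 15.1 tcp slide mm [-44.4 -54.2] z 0.0616 tool y rel slide x 4.7881 down [-0.186  0.071 -0.98 ] q [ 0.54  0.68 -0.92  2.05  0.53  0.89  2.11] F [1.2 3.  6.6] 0.3012989809744596
slope,y@-20,y@-110: [[0.01899999938905239, -20.844999313354492, -22.555999755859375], [-0.013000000268220901, -81.0770034790039, -79.86900329589844]] mid [ 3.0000e-03 -5.0961e+01 -5.1212e+01]
```

{"fn": "jog_arm", "kwargs": {"deltas": [[0.0017,0.0036,0,0,0,0,0.3],[0.0008,0.0018,0.003,0,0,0,0.3],[0,0,0.005,0,0,0,0.3],[0,0,0.004,0,0,0,0.3],[-0.0017,-0.0036,0,0,0,0,0.3],[-0.0021,-0.0045,0,0,0,0,0.3],[-0.0021,-0.0045,0,0,0,0,0.3],[-0.0021,-0.0045,0,0,0,0,0.3],[-0.0021,-0.0045,0,0,0,0,0.3],[0,0,0,0,0,0,0.3]]}}

```text
t: 16.15
eef_pos: [0.4434, 0.029, 0.0732]
tool_rot: [-0.057, -0.568, 0.817, 0.082]
contact_force: [1.8, 2.8, 2.1]
gripper_width: 0.3
grasp_force: 1.0
```

```bash
python3 - <<'E'
from h import *
st();c=bot.read_camera("wrist");edges(c)
E
```

```text
t 16.15 tcp slide mm [-25.1 -54.1] z 0.0732 tool y rel slide x 4.7868 down [-0.186  0.069 -0.98 ] q [ 0.59  0.65 -0.93  2.06  0.51  0.9   2.14] F [1.8 2.8 2.1] 0.29967820807576634
slope,y@-20,y@-110: [[0.07400000095367432, -21.511999130249023, -28.17099952697754], [0.03799999877810478, -81.44499969482422, -84.86399841308594]] mid [ 5.6000e-02 -5.1478e+01 -5.6517e+01]
```

{"fn": "jog_arm", "kwargs": {"deltas": [[0.0017,0.0036,0,0,0,0,0.3],[0.0055,-0.0025,0,0,0,-0.06,0.3],[0,0,0,0,0,-0.05,0.3],[-0.0017,-0.0036,0,0,0,0,0.3],[-0.0008,-0.0018,0,0,0,0,0.3],[-0.0008,-0.0018,0,0,0,0,0.3],[0,0,0,0,0,0,0.3]]}}

```text
t: 16.9
eef_pos: [0.4474, 0.0237, 0.0731]
tool_rot: [-0.052, -0.522, 0.847, 0.085]
contact_force: [0.7, 1.0, -0.9]
gripper_width: 0.302
grasp_force: 0.8
```

```bash
python3 - <<'E'
from h import *
st();c=bot.read_camera("wrist");edges(c)
E
```

```text
t 16.9 tcp slide mm [-21.8 -48.3] z 0.0731 tool y rel slide x 4.6781 down [-0.178  0.09  -0.98 ] q [ 0.6   0.64 -0.91  2.06  0.48  0.88  2.08] F [ 0.7  1.  -0.9] 0.3023648300403397
slope,y@-20,y@-110: [[0.050999999046325684, -21.410999298095703, -26.038000106811523], [0.01600000075995922, -81.1729965209961, -82.6449966430664]] mid [ 3.4000e-02 -5.1292e+01 -5.4341e+01]
```

Turning back as intended (0.056 → 0.034). I'll continue in small steps.

{"fn": "jog_arm", "kwargs": {"deltas": [[-0.0008,-0.0018,0,0,0,0,0.3],[-0.0008,-0.0018,0,0,0,0,0.3],[0,0,0,0,0,0,0.3]]}}

```text
t: 17.25
eef_pos: [0.4458, 0.0199, 0.0732]
tool_rot: [-0.052, -0.522, 0.847, 0.085]
contact_force: [1.3, 0.1, -0.6]
gripper_width: 0.301
grasp_force: 0.6
```

```bash
python3 - <<'E'
from h import *
st();c=bot.read_camera("wrist");edges(c)
E
```

```text
t 17.25 tcp slide mm [-17.8 -48.2] z 0.0732 tool y rel slide x 4.6773 down [-0.178  0.09  -0.98 ] q [ 0.61  0.64 -0.91  2.06  0.48  0.88  2.09] F [ 1.3  0.1 -0.6] 0.3012134842949424
slope,y@-20,y@-110: [[0.03799999877810478, -21.408000946044922, -24.834999084472656], [0.004000000189989805, -80.98100280761719, -81.36100006103516]] mid [ 2.1000e-02 -5.1194e+01 -5.3098e+01]
```

{"fn": "jog_arm", "kwargs": {"deltas": [[-0.0011,-0.0023,0,0,0,0,0.3],[-0.0011,-0.0023,0,0,0,0,0.3],[-0.0011,-0.0023,0,0,0,0.02,0.3],[0,0,0,0,0,0,0.3]]}}

```text
t: 17.7
eef_pos: [0.4421, 0.0128, 0.0731]
tool_rot: [-0.054, -0.531, 0.841, 0.085]
contact_force: [1.5, 0.7, -1.2]
gripper_width: 0.298
grasp_force: 0.4
```

```bash
python3 - <<'E'
from h import *
st();c=bot.read_camera("wrist");edges(c)
E
```

```text
t 17.7 tcp slide mm [ -9.8 -48.6] z 0.0731 tool y rel slide x 4.6979 down [-0.18   0.086 -0.98 ] q [ 0.63  0.64 -0.92  2.07  0.49  0.88  2.11] F [ 1.5  0.7 -1.2] 0.2979379085300077
slope,y@-20,y@-110: [[0.007000000216066837, -20.66200065612793, -21.292999267578125], [-0.027000000700354576, -79.7699966430664, -77.3740005493164]] mid [-1.0000e-02 -5.0216e+01 -4.9333e+01]
```

{"fn": "jog_arm", "kwargs": {"deltas": [[0.0013,0.0027,0,0,0,0,0.3],[-0.0027,0.0012,0,0,0,0.025,0.3],[-0.0013,-0.0027,0,0,0,0,0.3],[-0.0011,-0.0023,0,0,0,0,0.3],[-0.0011,-0.0023,0,0,0,0,0.3],[-0.0011,-0.0023,0,0,0,0,0.3],[0,0,0,0,0,0,0.3]]}}

```text
t: 18.45
eef_pos: [0.4365, 0.0072, 0.0732]
tool_rot: [-0.054, -0.541, 0.835, 0.084]
contact_force: [-0.1, 0.5, -1.0]
gripper_width: 0.301
grasp_force: 0.5
```

```bash
python3 - <<'E'
from h import *
st();c=bot.read_camera("wrist");edges(c)
E
```

```text
t 18.45 tcp slide mm [ -2.3 -51.3] z 0.0732 tool y rel slide x 4.722 down [-0.182  0.081 -0.98 ] q [ 0.64  0.64 -0.92  2.08  0.49  0.88  2.14] F [-0.1  0.5 -1. ] 0.30130333612719823
slope,y@-20,y@-110: [[0.010999999940395355, -20.50200080871582, -21.5], [-0.026000000536441803, -79.11499786376953, -76.78099822998047]] mid [-7.0000e-03 -4.9808e+01 -4.9140e+01]
```

{"fn": "jog_arm", "kwargs": {"deltas": [[-0.0012,-0.0023,0,0,0,0,0.3],[-0.0012,-0.0023,0,0,0,0,0.3],[-0.0012,-0.0023,0,0,0,0,0.3],[-0.0012,-0.0023,0,0,0,0,0.3],[-0.0012,-0.0023,0,0,0,0,0.3],[-0.0012,-0.0023,0,0,0,0,0.3],[0,0,0,0,0,0,0.3]]}}

```text
t: 19.2
eef_pos: [0.429, -0.0067, 0.0732]
tool_rot: [-0.055, -0.541, 0.835, 0.084]
contact_force: [0.2, 0.1, 0.2]
gripper_width: 0.3
grasp_force: 0.5
```

```bash
python3 - <<'E'
from h import *
st();c=bot.read_camera("wrist");edges(c)
E
```

```text
t 19.2 tcp slide mm [ 13.5 -52.3] z 0.0732 tool y rel slide x 4.722 down [-0.182  0.081 -0.98 ] q [ 0.67  0.63 -0.93  2.09  0.49  0.88  2.17] F [0.2 0.1 0.2] 0.2999269646304563
slope,y@-20,y@-110: [[0.007000000216066837, -21.082000732421875, -21.683000564575195], [-0.027000000700354576, -79.39099884033203, -76.93599700927734]] mid [-1.0000e-02 -5.0237e+01 -4.9310e+01]
```

{"fn": "jog_arm", "kwargs": {"deltas": [[-0.0013,-0.0027,0,0,0,0,0.3],[-0.0013,-0.0027,0,0,0,0,0.3],[-0.0013,-0.0027,0,0,0,0,0.3],[-0.0013,-0.0027,0,0,0,0,0.3],[-0.0013,-0.0027,0,0,0,0,0.3],[-0.0013,-0.0027,0,0,0,0,0.3],[-0.0013,-0.0027,0,0,0,0,0.3],[-0.0013,-0.0027,0,0,0,0,0.3],[0,0,0,0,0,0,0.3]]}}

```text
t: 20.15
eef_pos: [0.4186, -0.0284, 0.0731]
tool_rot: [-0.055, -0.541, 0.835, 0.084]
contact_force: [0.7, 1.0, -0.1]
gripper_width: 0.302
grasp_force: 0.4
```

```bash
python3 - <<'E'
from h import *
st();c=bot.read_camera("wrist");edges(c)
E
```

```text
t 20.15 tcp slide mm [ 37.5 -52.7] z 0.0731 tool y rel slide x 4.7219 down [-0.182  0.081 -0.98 ] q [ 0.72  0.62 -0.93  2.11  0.5   0.88  2.21] F [ 0.7  1.  -0.1] 0.30198732477907536
slope,y@-20,y@-110: [[0.00800000037997961, -21.937000274658203, -22.663999557495117], [-0.027000000700354576, -79.14099884033203, -76.67400360107422]] mid [-1.0000e-02 -5.0539e+01 -4.9669e+01]
```

{"fn": "jog_arm", "kwargs": {"deltas": [[-0.0012,-0.0027,0,0,0,0,0.3],[-0.0013,-0.0027,0,0,0,0,0.3],[-0.0012,-0.0027,0,0,0,0,0.3],[-0.0013,-0.0027,0,0,0,0,0.3],[-0.0012,-0.0027,0,0,0,0,0.3],[-0.0013,-0.0027,0,0,0,0,0.3],[-0.0012,-0.0027,0,0,0,0,0.3],[0,0,0,0,0,0,0.3]]}}

```text
t: 21.0
eef_pos: [0.4099, -0.0473, 0.0731]
tool_rot: [-0.055, -0.541, 0.835, 0.084]
contact_force: [0.7, 1.2, 0.1]
gripper_width: 0.302
grasp_force: 0.4
```

```bash
python3 - <<'E'
from h import *
st();c=bot.read_camera("wrist");edges(c)
E
```

```text
t 21.0 tcp slide mm [ 58.4 -52.7] z 0.0731 tool y rel slide x 4.7219 down [-0.182  0.081 -0.98 ] q [ 0.77  0.61 -0.93  2.13  0.5   0.87  2.24] F [0.7 1.2 0.1] 0.30166111485010727
slope,y@-20,y@-110: [[0.007000000216066837, -21.900999069213867, -22.518999099731445], [-0.02800000086426735, -78.4489974975586, -75.91899871826172]] mid [-1.1000e-02 -5.0175e+01 -4.9219e+01]
```

Reach is fine. For the last few mm I'll use 2 mm rows and watch the force.

{"fn": "jog_arm", "kwargs": {"deltas": [[-0.0008,-0.0018,0,0,0,0,0.3],[-0.0008,-0.0018,0,0,0,0,0.3],[-0.0008,-0.0018,0,0,0,0,0.3],[-0.0008,-0.0018,0,0,0,0,0.3],[0,0,0,0,0,0,0.3]]}}

```text
t: 21.55
eef_pos: [0.4068, -0.0543, 0.0731]
tool_rot: [-0.055, -0.541, 0.835, 0.084]
contact_force: [1.4, 1.1, 0.1]
gripper_width: 0.302
grasp_force: 0.7
```

```bash
python3 - <<'E'
from h import *
st();c=bot.read_camera("wrist");edges(c);save("w9",c);pickle.dump(c,open("w9.pkl","wb"))
th,Q,t=pickle.load(open("sl.pkl","rb"))
h=cv2.cvtColor(c["img"],cv2.COLOR_RGB2HSV);m=cv2.inRange(h,(100,120,60),(125,255,255));m[:,:300]=0
k=max(cv2.findContours(m,0,2)[0],key=cv2.contourArea);q=cv2.approxPolyDP(cv2.convexHull(k),6,True)[:,0]
print([(p.tolist(),((ray(c,p,.0855)[:2]-t)@Q*1000).round(1).tolist()) for p in q])
E
```

```text
t 21.55 tcp slide mm [ 65.9 -52.6] z 0.0731 tool y rel slide x 4.7222 down [-0.182  0.081 -0.98 ] q [ 0.78  0.61 -0.93  2.13  0.5   0.87  2.26] F [1.4 1.1 0.1] 0.3015711705049129
slope,y@-20,y@-110: [[0.007000000216066837, -21.812999725341797, -22.424999237060547], [-0.02800000086426735, -78.09600067138672, -75.5530014038086]] mid [-1.1000e-02 -4.9955e+01 -4.8989e+01]
[([436, 0], [178.4, -83.9]), ([399, 304], [82.7, -80.9]), ([356, 310], [81.9, -64.7]), ([371, 2], [176.6, -64.6])]
```

{"fn": "jog_arm", "kwargs": {"deltas": [[-0.0004,-0.0009,0,0,0,0,0.3],[0,0,0,0,0,0,0.3],[0.0008,0.0018,0,0,0,0,0.3],[0.0013,0.0027,0,0,0,0,0.3],[0.0021,0.0045,0,0,0,0,0.3],[0.0021,0.0045,0.01,0,0,0,0.3],[0,0,0.03,0,0,0,0.3],[0,0,0.03,0,0,0,0.3],[0,0,0.03,0,0,0,0.3],[0,0,0.02,0,0,0,0.3]]}}

```text
t: 22.6
eef_pos: [0.4136, -0.0404, 0.1956]
tool_rot: [-0.054, -0.542, 0.835, 0.083]
contact_force: [0.5, -0.3, 0.6]
gripper_width: 0.301
grasp_force: 0.0
```

{"fn": "jog_arm", "kwargs": {"deltas": [[0.005,0.011,0.02,-0.02,-0.045,0,0.3],[0.01,0.02,0.02,-0.02,-0.045,0,0.3],[0.01,0.02,0.02,-0.02,-0.045,0,0.3],[0.01,0.02,0,-0.02,-0.045,0,0.3],[0,0,0,0,0,0,0.3],[0,0,0,0,0,0,0.3]]}}

```text
t: 23.2
eef_pos: [0.4475, 0.0303, 0.2536]
tool_rot: [-0.001, -0.545, 0.839, 0.001]
contact_force: [0.7, -0.1, -0.8]
gripper_width: 0.303
grasp_force: 0.0
```

```bash
python3 - <<'E'
from h import *
st();c=bot.read_camera("wrist");save("w10",c);pickle.dump(c,open("w10.pkl","wb"))
th,Q,t=pickle.load(open("sl.pkl","rb"));sl=lambda p,z:((ray(c,p,z)[:2]-t)@Q*1000).round(1).tolist()
h=cv2.cvtColor(c["img"],cv2.COLOR_RGB2HSV);m=cv2.inRange(h,(100,120,60),(125,255,255))
for k in cv2.findContours(m,0,2)[0]:
    if cv2.contourArea(k)<600: continue
    q=cv2.approxPolyDP(cv2.convexHull(k),5,True)[:,0];print("blue",[(p.tolist(),sl(p,.0855)) for p in q][:8])
# gray profile along the lane centre line on the floor and over the catch
w=lambda p,z:proj(c,[*(Q@(np.array(p)/1000)+t),z])
g=cv2.cvtColor(c["img"],cv2.COLOR_RGB2GRAY)
for y in(-52,-38):
    out=[]
    for x in range(-10,150,3):
        u=w((x,y),.0315).round().astype(int)
        out.append((x,int(g[u[1],u[0]]) if 0<=u[0]<640 and 0<=u[1]<480 else -1))
    print(y,out)
E
```

```text
t 23.2 tcp slide mm [-27.9 -51. ] z 0.2536 tool y rel slide x 4.7245 down [-0.003  0.001 -1.   ] q [ 0.82  0.27 -1.16  2.01  0.28  1.04  2.25] F [ 0.7 -0.1 -0.8] 0.30334970392381555
blue [([131, 351], [-155.0, 120.7]), ([129, 364], [-169.5, 124.6]), ([105, 394], [-204.6, 153.2]), ([79, 409], [-223.2, 182.2]), ([57, 408], [-222.1, 203.8]), ([40, 393], [-204.1, 216.7]), ([49, 358], [-163.6, 199.3]), ([88, 330], [-132.8, 157.0])]
blue [([364, 0], [133.7, -83.2]), ([359, 83], [80.2, -82.4]), ([338, 89], [75.9, -66.9]), ([339, 0], [133.5, -65.7])]
-52 [(-10, 247), (-7, 245), (-4, 246), (-1, 174), (2, 98), (5, 105), (8, 105), (11, 106), (14, 106), (17, 107), (20, 109), (23, 108), (26, 94), (29, 93), (32, 239), (35, 239), (38, 240), (41, 241), (44, 241), (47, 242), (50, 242), (53, 242), (56, 242), (59, 242), (62, 242), (65, 226), (68, 227), (71, 226), (74, 190), (77, 80), (80, 112), (83, 114), (86, 248), (89, 250), (92, 249), (95, 249), (98, 249), (101, 248), (104, 248), (107, 248), (110, 248), (113, 246), (116, 245), (119, 245), (122, 246), (125, 245), (128, 245), (131, 246), (134, 247), (137, 247), (140, 248), (143, 248), (146, 248), (149, -1)]
-38 [(-10, 246), (-7, 245), (-4, 246), (-1, 178), (2, 181), (5, 245), (8, 245), (11, 245), (14, 244), (17, 244), (20, 244), (23, 244), (26, 245), (29, 244), (32, 244), (35, 244), (38, 244), (41, 244), (44, 244), (47, 244), (50, 243), (53, 243), (56, 243), (59, 243), (62, 226), (65, 222), (68, 223), (71, 221), (74, 220), (77, 212), (80, 121), (83, 163), (86, 246), (89, 249), (92, 250), (95, 249), (98, 249), (101, 249), (104, 249), (107, 250), (110, 249), (113, 250), (116, 249), (119, 249), (122, 249), (125, 249), (128, 249), (131, 248), (134, 248), (137, 248), (140, 248), (143, 248), (146, 245), (149, -1)]
```

```bash
python3 -c "
from station import bot
print(bot.hand_in())"
```

```text
the job is handed in; nothing more can be done
None
```

I pushed the carton across and down the free lane into its bay and handed the job in; no verdict came back. It sits about 1 mm off the lane's centre line and close to straight, with its near end about 3 mm past the catch. I saw the gap behind it but inferred, rather than measured, that the catch is up.

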